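# Push the boxed transmitter home against the hidden stop of the tag reader

### The arm

A 7-joint arm with a two-finger parallel gripper is mounted at the origin on a cart in front of the work surface, level with it; the furniture and walls round the work are solid. World frame = base frame: x ahead of the robot, y to its left, z up, the work surface at z = 0. Lengths are in m, angles in degrees, forces in N, time in s.
With the tool pointing down it reaches from about 0.425 to 0.875 m from the base axis. Payload 4.7 kg.
Tool frame: the origin (TCP) lies between the finger pads; the fingertips stand env.tip_reach ahead of it and the grasp point (between the pads) lies 2 mm behind it (env.tip_reach is the distance from the TCP to the fingertips, in m); z points along the fingers, y is the line along which they close (so a half turn about z gives the same grasp; the last joint's range is limited). The gripper opens to 87 mm and grips with 3 to 60 N. Pads are 19 mm wide; open, the fingers measure 117 mm over their backs; the gripper's body (75 mm by 190 mm) begins 51 mm behind the grasp point.
Start: joints at [73.459, 18.392, -4.016, 83.108, 1.295, 78.541, -3.26], TCP at [0.194, -0.62, 0.24] pointing down, gripper open.
Joint ranges: [-163.93, 163.93], [-17.29, 119.83], [-79.2, 71.16], [3.27, 140.29], [-89.18, 269.18], [5.43, 117.66], [-154.24, 154.24]. Speed limits (degrees/s): [147.25, 147.25, 180, 180, 180, 180, 180].

### API

Orientations are given as [roll, pitch, yaw] about the fixed x, y, z axes, in that order (R = Rz(yaw) Ry(pitch) Rx(roll)).
In Python, from cell import env, eyes, workorder, get_obs gives the robot as it stands (env), with the cameras (eyes), the job (workorder) and the readings as plain functions.
- The arm moves only by the shell command python3 steer.py [FORCE], which reads ROWS from standard input. ROWS is a JSON object whose key "deltas" holds a list of rows, 1 to 8 of them, each of 5 numbers: dx, dy, dz in units of 5 mm, then a turn about the tool's z in units of 4 degrees, then the finger opening in m; each row is the pose to reach, as a shift and turn from the pose commanded when the command began, along the tool's axes at that moment; what a row does not reach only later rows make up. A row lasts 1/12 s, in which the tool goes at most 0.0417 m and 7.16 degrees, less where a joint would pass 70% of its speed; a pose out of reach is approached as far as the arm can. The fingers move at their own pace and stop on an object; FORCE is the grip in N (left out, the last holds). Time passes only in rows, so rows that do not move let the fingers close. It prints the time, the measured TCP pose, the force, the opening and the grip force at its end. Input that does not fit is refused with a message, and nothing moves.
- get_obs(): the state, without advancing time (a new reading comes with each control period).
- eyes.read_camera(name): name is "scene" or "side" or "wrist"; returns a dict with "color" (420x560x3 uint8, blue, green, red), "fx", "fy", "cx", "cy" (pixels), "world_from_camera" (4x4, takes a point from camera to world coordinates). Camera axes: x right, y down, z forward; pixel columns grow to the right and rows downward; lengths in m; the calibration is good to about 2 mm. A picture is of the moment at which its call begins. There is no depth.
- workorder.sign_off(): hands the job in; it is judged then, once.
The state is a dict: "time_s": time; "qpos": joint angles; "joint_velocities": joint speeds; "effort": joint torques, N m; "tool_pos": TCP position; "tool_rot": TCP orientation; "force": force on the tool from outside, world axes, zero at the start; "wrist_torque": the same for the moment, N m; "grip_width": finger opening in m; "grasp_force": force on a finger pad.
Only numpy, scipy, OpenCV 4.12 (cv2) and the standard library are available. Lean on these libraries where they do the work, as an engineer would, in place of code of your own. Each camera call takes 0.05 s, during which the arm holds its last target. There are 200 camera calls.

### The job

Push the cardboard box that stands in one lane of the tag reader along its lane, in under the hood, until you feel it come up firmly against the sprung stop hidden inside; push gently and leave the box seated there, pressing the stop in. Leave the dial gauge in the other lane where it is.

Things in the scene. Friction and masses are not known exactly. Their poses are not given: they have to be found in the camera images.
- carton: closed brown cardboard box, 121 x 71 x 52 mm high, 0.5 to 0.85 kg, loose, standing lengthwise in one of the two lanes. Origin: centre of its underside; its own y axis is its long axis (ends at y = +-60 mm), z up. Push the middle of its free end (away from the hood), low down, with closed fingers; more than 45 N is too hard
- gauge: dial gauge lying on its back in the other lane, 91 x 67 x 33 mm high, loose; not to be moved (20 mm at most). Origin: centre of its underside
- reader: fixed tag reader. Origin: on the bench, below the middle of the hood's mouth; x runs along the lanes into the hood (world x within 0.2 rad), z up. Lanes along y = +-43.5 mm, 79 mm wide, floor at z = 6 mm from x = -200 mm on; rails 8 mm thick, 18 mm high. Hood x = 0 to 150 mm, open in front, 58 mm clear over the floor, top at z = 68 mm. The box may be in either lane
- end_stop (a joint): travel of the hidden stop bar across both lanes in the hood: 0 free, 0.006 m fully in. Free, its face lies somewhere from x = 25 to 70 mm in the hood, differently each time. It yields 6 mm under at most 0.6 N, then stands firm. Sliding the box on the smooth lane takes more (about 1 to 5 N), so it stays where it is left; when home, 45 to 90 mm of it stands out of the hood

How it is judged (in metres and radians):
At the end, for the whole second after the job is handed in: the box stands flat in its lane (within about 9 degrees of upright), its front end under the hood, at rest, and holds the stop bar pressed in by more than 3 mm of its 6 mm; the gauge has not been moved by more than 20 mm (value of joint end_stop above 0.003 m and x of carton in the frame of reader above -0.045 m and z of carton in the frame of reader below 0.015 m and angle between carton's own z axis and vertical below 0.15 rad and linear speed of carton below 0.01 m/s); the robot touches nothing.
It fails at once if the fingers push the box with more than 45 N (contact force between the fingers and carton above 45 N).
It fails at once if the dial gauge is moved by more than 20 mm (distance of gauge from where it was at the start of the episode above 0.02 m).
It also fails if it takes over 35 s, if anything falls off the work surface, if the arm or the gripper's body presses on something with over 40 N, if the wrist force passes 120 N, or if a joint passes its speed limit or range.

## Working session

There is one attempt and no reset: what is moved stays moved. The work goes in short steps, Python scripts to look and compute and a shell command to move; the robot and the scene stay as the last step left them, time stands still between calls to the robot, and variables do not carry over. Pictures are saved under pics/ and viewed, at most 10 in all, crops included, and the job is handed in when it is done.

```bash
mkdir -p pics; ls
python3 - <<'E'
from cell import env, eyes, workorder, get_obs
import cv2,numpy as np
o=get_obs();print(o['time_s'],o['tool_pos'],o['tool_rot'],o['force'],o['grip_width'],env.tip_reach)
a=eyes.read_camera('scene');b=eyes.read_camera('side')
for n,c in(('scene',a),('side',b)):
    cv2.imwrite(f'pics/{n}0.png',c['color']);print(n,c['fx'],c['cx'],c['cy'],np.round(c['world_from_camera'],3).tolist())
E
```

```text
cell.py
pics
steer.py
0.0 [ 0.19361941 -0.61995526  0.23845751] [-1.79891242e+02  7.02165850e-03  1.73519905e+01] [ 0.62094196 -0.81813727  0.09446807] 0.0869596691749203 0.017
scene 405.7015523009119 274.7175651455582 208.36620738975049 [[-0.491, -0.442, 0.75, 0.02], [-0.871, 0.23, -0.434, 0.416], [0.019, -0.867, -0.498, 0.467], [0.0, 0.0, 0.0, 1.0]]
side 529.2886176569629 284.70498973775364 212.60006313249534 [[-0.973, -0.136, 0.187, 0.519], [-0.23, 0.64, -0.734, 0.655], [-0.02, -0.757, -0.654, 0.625], [0.0, 0.0, 0.0, 1.0]]
```

View pics/scene0.png

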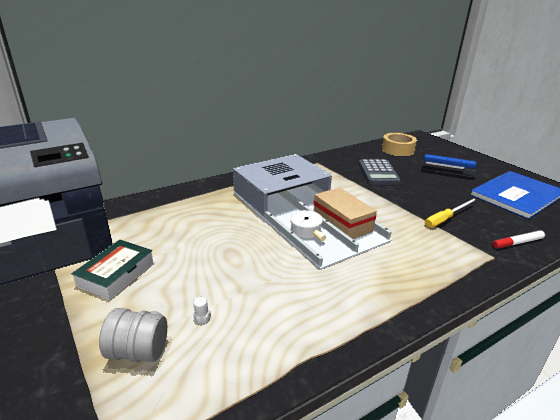

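View pics/side0.png

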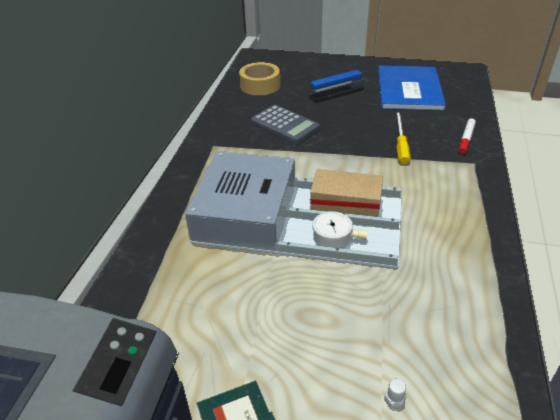

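The carton (side view about (347,192)) stands in the -y lane, the gauge at (333,230) in the +y lane, and the hood is at the left. I'll enlarge both views to get the corners.

Run:
```python
import cv2
a=cv2.imread('pics/side0.png')[140:280,180:420];cv2.imwrite('pics/side0c.png',cv2.resize(a,None,fx=3.33333,fy=3.33333,interpolation=2))
a=cv2.imread('pics/scene0.png')[145:275,225:400];cv2.imwrite('pics/scene0c.png',cv2.resize(a,None,fx=4,fy=4,interpolation=2))
```

```text
(no output)
```

View pics/side0c.png

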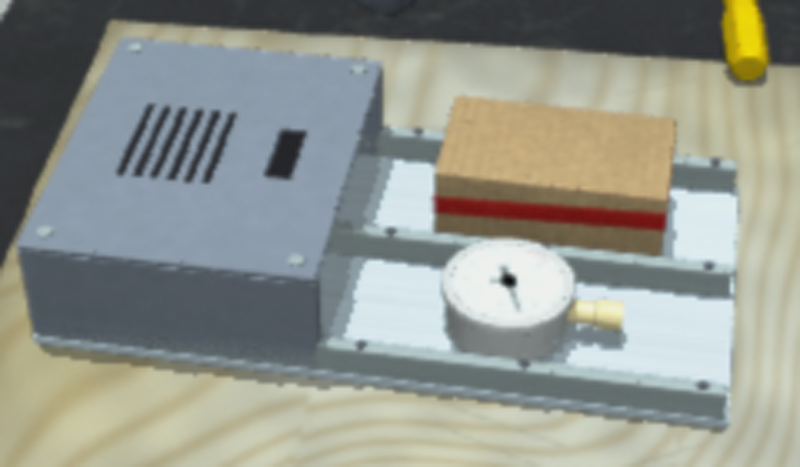

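View pics/scene0c.png

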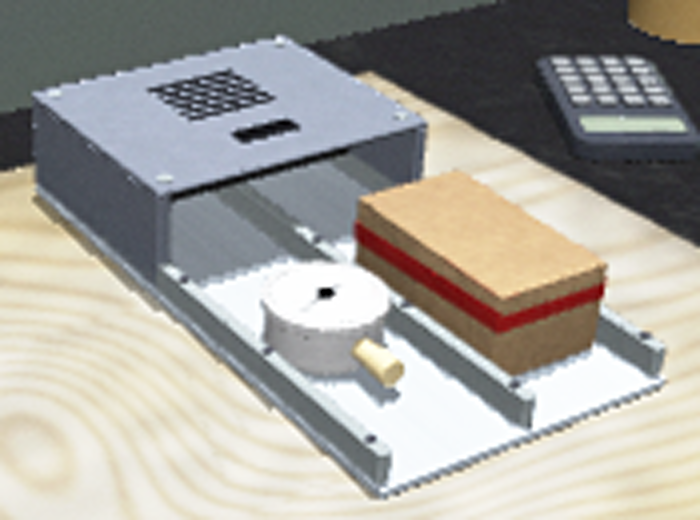

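Side crop: the hood-top mouth corners are at (382,64) and (320,280), and the carton top corners at (457,97), (676,120), (667,203) and (435,177). In the scene crop, the hood mouth is at (165,188) and (427,122), and the carton top at (458,170), (607,265), (505,302) and (357,200).

```bash
cat > h.py <<'E'
import numpy as np
def ray(c,px,z):
    T=c['world_from_camera'];p=np.array(px,float)
    d=np.c_[(p[:,0]-c['cx'])/c['fx'],(p[:,1]-c['cy'])/c['fy'],np.ones(len(p))]@T[:3,:3].T
    return T[:3,3]+d*((z-T[2,3])/d[:,2])[:,None]
E
python3 - <<'E'
from cell import env, eyes, workorder, get_obs
import numpy as np
from h import ray
S=eyes.read_camera('side');C=eyes.read_camera('scene')
s=lambda p:np.array(p)/3.33333+[180,140]
c=lambda p:np.array(p)/4+[225,145]
# order: mouth -y, mouth +y, rear +y, rear -y
H=[ray(S,s([(382,64),(320,280),(20,246),(125,37)]),.068),ray(C,c([(427,122),(165,188),(35,95),(282,38)]),.068)]
# far -y, near -y, near +y, far +y
B=[ray(S,s([(457,97),(676,120),(667,203),(435,177)]),.058),ray(C,c([(458,170),(607,265),(505,302),(357,200)]),.058)]
for h,b in zip(H,B):
    print(np.round(h[:,:2],4).tolist(),np.round(b[:,:2],4).tolist())
h=(H[0]+H[1])/2;b=(B[0]+B[1])/2
d=h[3]+h[2]-h[0]-h[1];yaw=np.arctan2(d[1],d[0]);o=(h[0]+h[1])[:2]/2
R=np.array([[np.cos(yaw),-np.sin(yaw)],[np.sin(yaw),np.cos(yaw)]])
print('reader',o,np.degrees(yaw)); print('box in reader',np.round((b[:,:2]-o)@R,4).tolist())
print('box free end',(b[1]+b[2])/2, 'ctr',b.mean(0))
for x in(-.2,-.18,-.15):print(x,o+R@[x,-.0435])
E
```

```text
[[0.6942, -0.1182], [0.6847, 0.0598], [0.8328, 0.0663], [0.8409, -0.1146]] [[0.6509, -0.1101], [0.5334, -0.1135], [0.5313, -0.0432], [0.6491, -0.0397]]
[[0.6928, -0.1236], [0.6899, 0.0501], [0.8296, 0.062], [0.8384, -0.1157]] [[0.6506, -0.115], [0.5307, -0.1174], [0.5264, -0.0488], [0.6469, -0.0444]]
reader [ 0.69039299 -0.03296421] 2.958116524610679
box in reader [[-0.0437, -0.0774], [-0.1624, -0.0742], [-0.162, -0.0047], [-0.0428, -0.0069]]
box free end [ 0.53043029 -0.08070952  0.058     ] ctr [ 0.58989671 -0.07899564  0.058     ]
-0.2 [ 0.49290435 -0.08672744]
-0.18 [ 0.5128777  -0.08569532]
-0.15 [ 0.54283772 -0.08414714]
```

The rows are not in the units I measure in: shifts go in units of 5 mm and turns go in units of 4 degrees. I convert before sending: 0.24 m is 48, -0.22 m is -44.

```bash
echo '{"deltas": [[6, -5.4, 0, 0, 0], [12, -11, 0, 0, 0], [18, -16.4, 0, 0, 0], [24, -22, 0, 0, 0], [30, -27.4, 0, 0, 0], [36, -33, 0, 0, 0], [42, -38.4, 0, 0, 0], [48, -44, 0, 0, 0]]}' | python3 steer.py 20
echo '{"deltas": [[6, -5.4, 0, 1, 0], [12, -11, 0, 2, 0], [18, -16.4, 0, 3, 0], [24, -22, 0, 3.65, 0], [30, -27.4, 0, 3.65, 0], [36, -33, 0, 3.65, 0], [42, -39, 0, 3.65, 0], [42.8, -39.6, 0, 3.65, 0]]}' | python3 steer.py
```

```text
time_s: 0.87
tool_pos: [0.3578, -0.3371, 0.2396]
tool_rot: [180.0, 0.0, 17.3]
force: [-0.1, -0.1, 0.6]
grip_width: 0.0416
grasp_force: 0.0
time_s: 1.53
tool_pos: [0.5051, -0.0771, 0.24]
tool_rot: [-179.8, -0.2, 3.4]
force: [-0.2, 0.4, -0.2]
grip_width: 0.0005
grasp_force: 0.0
```

In the tool's units: 0.08 m is 16, 0.16 m is 32.

```bash
echo '{"deltas": [[0, 0, 0, 0, 0], [0, 0, 8, 0, 0], [0, 0, 16, 0, 0], [0, 0, 24, 0, 0], [0, 0, 30, 0, 0], [0, 0, 32, 0, 0], [0, 0, 32, 0, 0], [0, 0, 32, 0, 0]]}' | python3 steer.py
python3 - <<'E'
from cell import env, eyes, workorder, get_obs
import cv2
a=eyes.read_camera('side')['color'][120:280,180:420];cv2.imwrite('pics/side1.png',cv2.resize(a,None,fx=3.33333,fy=3.33333,interpolation=2))
E
```

```text
time_s: 2.2
tool_pos: [0.5028, -0.0871, 0.0803]
tool_rot: [180.0, -0.0, 2.7]
force: [0.3, -0.5, 0.6]
grip_width: 0.0004
grasp_force: 0.0
```

View pics/side1.png

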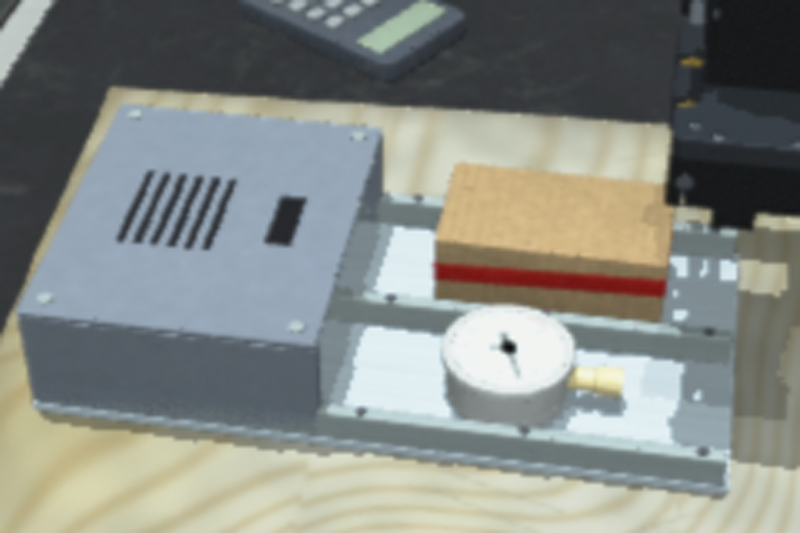

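Run:
```python
from cell import env, eyes, workorder, get_obs
import cv2,numpy as np
for n in('side','scene'):
    c=eyes.read_camera(n);T=np.linalg.inv(c['world_from_camera'])
    for p in([.5028,-.0871,.063],[.5028,-.0871,.129],[.54,.008,.129],[.54,-.182,.129]):
        q=T@[*p,1];u=np.array([c['fx']*q[0]/q[2]+c['cx'],c['fy']*q[1]/q[2]+c['cy']]);print(n,p,u,(u-[180,120])*3.333)
cv2.imwrite('pics/scene1.png',cv2.resize(c['color'][110:275,225:445],None,fx=3.5,fy=3.5,interpolation=2))
```

```text
side [0.5028, -0.0871, 0.063] [399.58604912 184.90420516] [731.88030171 216.32571581]
side [0.5028, -0.0871, 0.129] [404.52156984 152.98182077] [748.33039228 109.92840863]
side [0.54, 0.008, 0.129] [375.60499797 185.08805421] [651.95145824 216.93848469]
side [0.54, -0.182, 0.129] [386.71172417 120.88317249] [688.97017666   2.94361392]
scene [0.5028, -0.0871, 0.063] [374.98563776 219.14853946] [649.88713066 330.46208202]
scene [0.5028, -0.0871, 0.129] [380.07415268 188.64726824] [666.8471509  228.80134505]
scene [0.54, 0.008, 0.129] [326.25603042 191.29368252] [487.4713494  237.62184385]
scene [0.54, -0.182, 0.129] [403.09107916 171.31658016] [743.56256684 171.03816166]
```

View pics/scene1.png

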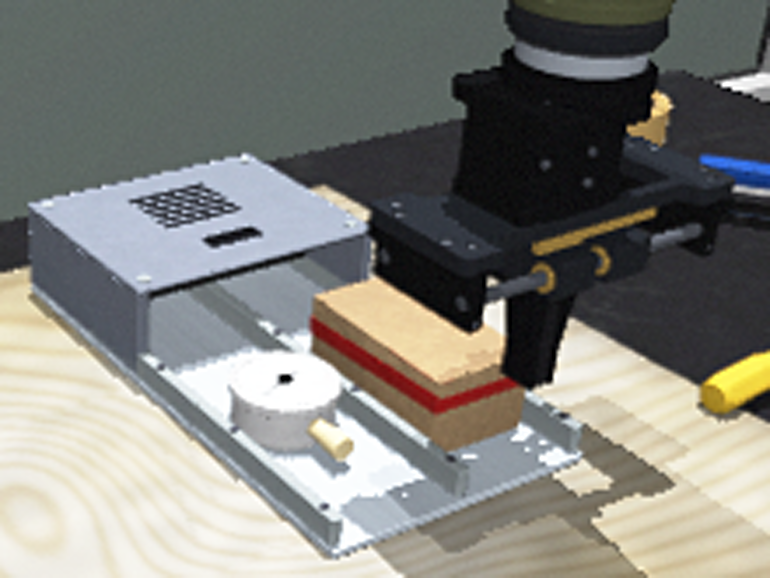

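Scene view: the closed fingertips at (540,380) hang just behind the carton's free end, centred in its lane. I'll lower them and then approach slowly.

In the tool's units: 0.045 m is 9, 0.04 m is 8.

```bash
echo '{"deltas": [[0, -0.2, 3, 0, 0], [0, -0.4, 6, 0, 0], [0, -0.4, 8, 0, 0], [0, -0.4, 9, 0, 0], [0, -0.4, 9, 0, 0], [0, -0.4, 9, 0, 0]]}' | python3 steer.py
echo '{"deltas": [[0.6, 0, 0, 0, 0], [1.2, 0, 0, 0, 0], [1.8, 0, 0, 0, 0], [2.4, 0, 0, 0, 0], [3, 0, 0, 0, 0], [3.6, 0, 0, 0, 0], [4.2, 0, 0, 0, 0], [4.8, 0, 0, 0, 0]]}' | python3 steer.py
echo '{"deltas": [[0.6, 0, 0, 0, 0], [1.2, 0, 0, 0, 0], [1.8, 0, 0, 0, 0], [2.4, 0, 0, 0, 0], [3, 0, 0, 0, 0], [3.6, 0, 0, 0, 0], [4.2, 0, 0, 0, 0], [4.8, 0, 0, 0, 0]]}' | python3 steer.py
```

```text
time_s: 2.85
tool_pos: [0.5029, -0.0842, 0.0351]
tool_rot: [180.0, -0.0, 2.8]
force: [-0.1, -0.1, 0.3]
grip_width: -0.0
grasp_force: 0.0
time_s: 3.52
tool_pos: [0.5259, -0.083, 0.0343]
tool_rot: [180.0, 0.1, 2.7]
force: [-2.2, -1.4, 1.5]
grip_width: 0.0004
grasp_force: 1.0
time_s: 4.18
tool_pos: [0.5506, -0.0817, 0.0345]
tool_rot: [180.0, 0.0, 2.8]
force: [-2.2, 0.1, -0.2]
grip_width: 0.0004
grasp_force: 0.8
```

In the tool's units: 0.024 m is 4.8, 0.021 m is 4.2.

```bash
echo '{"deltas": [[0.6, 0, 0, 0, 0], [1.2, 0, 0, 0, 0], [1.8, 0, 0, 0, 0], [2.4, 0, 0, 0, 0], [3, 0, 0, 0, 0], [3.6, 0, 0, 0, 0], [4.2, 0, 0, 0, 0], [4.8, 0, 0, 0, 0]]}' | python3 steer.py
echo '{"deltas": [[0.2, 0, 0, 0, 0], [0.4, 0, 0, 0, 0], [0.6, 0, 0, 0, 0], [0.8, 0, 0, 0, 0], [1, 0, 0, 0, 0], [1.2, 0, 0, 0, 0], [1.4, 0, 0, 0, 0], [1.6, 0, 0, 0, 0]]}' | python3 steer.py
```

```text
time_s: 4.85
tool_pos: [0.5746, -0.0807, 0.0345]
tool_rot: [180.0, 0.0, 2.8]
force: [-1.1, 0.5, 0.1]
grip_width: 0.001
grasp_force: 0.8
time_s: 5.52
tool_pos: [0.5825, -0.0803, 0.0346]
tool_rot: [180.0, -0.0, 2.7]
force: [-2.0, -0.1, 1.1]
grip_width: 0.0002
grasp_force: 1.0
```

```bash
echo '{"deltas": [[0.2, 0, 0, 0, 0], [0.4, 0, 0, 0, 0], [0.6, 0, 0, 0, 0], [0.8, 0, 0, 0, 0], [1, 0, 0, 0, 0], [1.2, 0, 0, 0, 0]]}' | python3 steer.py
```

```text
time_s: 6.02
tool_pos: [0.5884, -0.08, 0.0345]
tool_rot: [180.0, 0.0, 2.7]
force: [-1.9, 0.7, 1.7]
grip_width: 0.0007
grasp_force: 1.0
```

In the tool's units: 0.005 m is 1, 0.004 m is 0.8.

```bash
echo '{"deltas": [[0.2, 0, 0, 0, 0], [0.4, 0, 0, 0, 0], [0.6, 0, 0, 0, 0], [0.8, 0, 0, 0, 0], [1, 0, 0, 0, 0]]}' | python3 steer.py
```

```text
time_s: 6.43
tool_pos: [0.5934, -0.0797, 0.0345]
tool_rot: [180.0, 0.0, 2.8]
force: [-2.8, -0.7, 0.7]
grip_width: 0.0005
grasp_force: 1.1
```

In the tool's units: 0.005 m is 1, 0.004 m is 0.8.

```bash
echo '{"deltas": [[0.2, 0, 0, 0, 0], [0.4, 0, 0, 0, 0], [0.6, 0, 0, 0, 0], [0.8, 0, 0, 0, 0], [1, 0, 0, 0, 0]]}' | python3 steer.py
```

```text
time_s: 6.85
tool_pos: [0.5984, -0.0795, 0.0345]
tool_rot: [180.0, 0.0, 2.8]
force: [-2.7, -0.3, 1.1]
grip_width: 0.0005
grasp_force: 1.0
```

In the tool's units: 0.005 m is 1, 0.004 m is 0.8.

```bash
echo '{"deltas": [[0.2, 0, 0, 0, 0], [0.4, 0, 0, 0, 0], [0.6, 0, 0, 0, 0], [0.8, 0, 0, 0, 0], [1, 0, 0, 0, 0]]}' | python3 steer.py
```

```text
time_s: 7.27
tool_pos: [0.6034, -0.0792, 0.0345]
tool_rot: [180.0, 0.0, 2.8]
force: [-2.8, -0.6, 0.5]
grip_width: 0.0002
grasp_force: 1.0
```

In the tool's units: 0.005 m is 1, 0.004 m is 0.8.

```bash
echo '{"deltas": [[0.2, 0, 0, 0, 0], [0.4, 0, 0, 0, 0], [0.6, 0, 0, 0, 0], [0.8, 0, 0, 0, 0], [1, 0, 0, 0, 0]]}' | python3 steer.py
```

```text
time_s: 7.68
tool_pos: [0.6084, -0.079, 0.0345]
tool_rot: [180.0, 0.0, 2.7]
force: [-2.1, -0.1, 0.8]
grip_width: 0.0005
grasp_force: 1.0
```

```bash
echo '{"deltas": [[0.2, 0, 0, 0, 0], [0.4, 0, 0, 0, 0], [0.6, 0, 0, 0, 0], [0.8, 0, 0, 0, 0], [1, 0, 0, 0, 0]]}' | python3 steer.py
```

```text
time_s: 8.1
tool_pos: [0.6134, -0.0788, 0.0345]
tool_rot: [180.0, -0.0, 2.8]
force: [-1.9, 0.0, 2.2]
grip_width: 0.0004
grasp_force: 1.0
```

In the tool's units: 0.005 m is 1, 0.004 m is 0.8.

```bash
echo '{"deltas": [[0.2, 0, 0, 0, 0], [0.4, 0, 0, 0, 0], [0.6, 0, 0, 0, 0], [0.8, 0, 0, 0, 0], [1, 0, 0, 0, 0]]}' | python3 steer.py
```

```text
time_s: 8.52
tool_pos: [0.6183, -0.0785, 0.0345]
tool_rot: [180.0, 0.0, 2.8]
force: [-2.8, -0.4, 1.3]
grip_width: 0.0
grasp_force: 1.2
```

In the tool's units: 0.005 m is 1, 0.004 m is 0.8.

```bash
echo '{"deltas": [[0.2, 0, 0, 0, 0], [0.4, 0, 0, 0, 0], [0.6, 0, 0, 0, 0], [0.8, 0, 0, 0, 0], [1, 0, 0, 0, 0]]}' | python3 steer.py
```

```text
time_s: 8.93
tool_pos: [0.6227, -0.0783, 0.0345]
tool_rot: [180.0, 0.1, 2.7]
force: [-5.7, -0.3, 2.8]
grip_width: 0.0003
grasp_force: 3.0
```

The force is rising and the tool is lagging, which looks like the firm stop. I'll confirm with smaller steps.

In the tool's units: 0.001 m is 0.2, 0.0005 m is 0.1.

```bash
echo '{"deltas": [[0.1, 0, 0, 0, 0], [0.2, 0, 0, 0, 0], [0.2, 0, 0, 0, 0]]}' | python3 steer.py
```

```text
time_s: 9.18
tool_pos: [0.6228, -0.0783, 0.0341]
tool_rot: [180.0, 0.2, 2.7]
force: [-6.4, -0.2, 3.4]
grip_width: -0.0002
grasp_force: 3.2
```

```bash
echo '{"deltas": [[0.2, 0, 0, 0, 0], [0.4, 0, 0, 0, 0], [0.6, 0, 0, 0, 0], [0.6, 0, 0, 0, 0]]}' | python3 steer.py
```

```text
time_s: 9.52
tool_pos: [0.6228, -0.0783, 0.0334]
tool_rot: [180.0, 0.6, 2.7]
force: [-12.6, -0.7, 7.4]
grip_width: 0.0005
grasp_force: 6.7
```

It is firm: 12.6 N with no further motion, and about 58 mm stands out of the hood, within the expected range. I'll back off and lift.

In the tool's units: -0.07 m is -14, -0.06 m is -12.

```bash
echo '{"deltas": [[-0.8, 0, 0, 0, 0], [-1.6, 0, 0, 0, 0], [-3.2, 0, 0, 0, 0], [-6, 0, 0, 0, 0], [-10, 0, 0, 0, 0], [-14, 0, 0, 0, 0], [-14, 0, -6, 0, 0], [-14, 0, -12, 0, 0]]}' | python3 steer.py
echo '{"deltas": [[-6, 0, -4, 0, 0], [-12, 0, -10, 0, 0], [-12, 0, -16, 0, 0], [-12, 0, -22, 0, 0], [-12, 0, -22, 0, 0], [-12, 0, -22, 0, 0]]}' | python3 steer.py
python3 - <<'E'
from cell import env, eyes, workorder, get_obs
import cv2
a=eyes.read_camera('side')['color'][120:280,180:420];cv2.imwrite('pics/side2.png',cv2.resize(a,None,fx=3.33333,fy=3.33333,interpolation=2))
E
```

```text
time_s: 10.18
tool_pos: [0.5544, -0.0816, 0.0934]
tool_rot: [-180.0, 0.2, 2.7]
force: [0.7, -0.5, 0.6]
grip_width: 0.0006
grasp_force: 0.0
time_s: 10.68
tool_pos: [0.4989, -0.0846, 0.2068]
tool_rot: [179.8, -0.3, 2.7]
force: [-0.3, -0.1, -0.4]
grip_width: 0.0007
grasp_force: 0.0
```

View pics/side2.png

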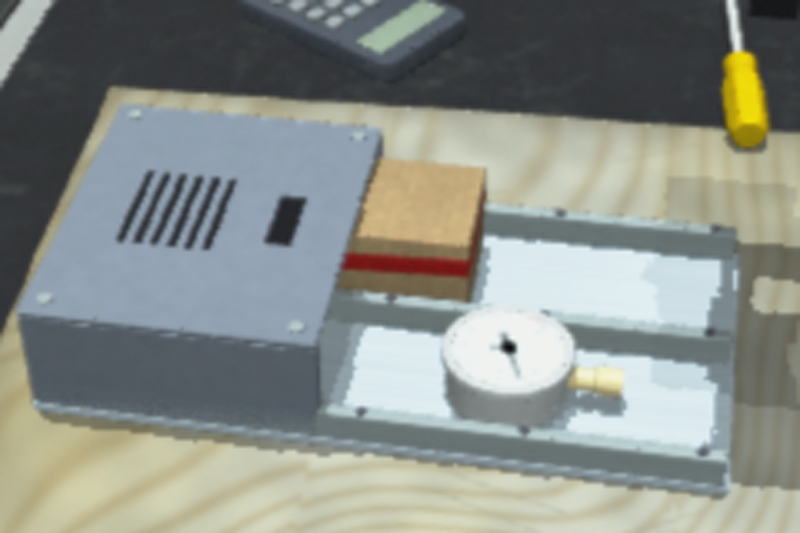

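The carton stands flat and straight under the hood with its free end at about (480,230). The gauge is still at (508,348), and the robot is clear.

```bash
python3 -c "
from cell import env, eyes, workorder, get_obs
print(workorder.sign_off())"
```

```text
the job is handed in; nothing more can be done
None
```

I pushed the carton gently (about 13 N at most) until it came up firmly against the hidden stop and left it seated there, with the gauge not moved and the arm clear; the job is handed in, but no verdict was printed.

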